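Bring the uncovered moisture tin to the pointer and show which lid it lacks

TASK

One moisture tin on the sample carousel has been left without its lid. With the fingertips push the carousel gently round by its upright handle, without gripping it, until the open tin stands in line with the pointer at the front; then, to show a colleague what to close with what, point down at the open tin from just above for at least two seconds, and after that in the same way at its missing lid on the worktop, touching nothing while pointing. The tins are about to be weighed to the milligram: neither they nor the lid may be touched or moved by hand, and everything else on the worktop stays where it is.

Things in the scene. Friction and masses are not known exactly. Their poses are not given: they have to be found in the camera images.
- open_tin: the only tin on the carousel without a lid: round open aluminium moisture tin with grain in it, 56 mm across, rim 27 mm above its origin; origin at the centre of its underside, on the turntable plate (30 mm above the worktop), z up. It stands loose in a low ring (8 mm high), 70 mm from the carousel's axis, and turns with the turntable. Must not be touched.
- tin_b_lid: the lid missing from that tin: round aluminium lid with a small knob in its centre, 58 mm across, 16 mm high over the knob, lying loose, knob up, on the worktop to the right of the carousel (its place there varies); origin at the centre of its underside, z up.
- handle_top (a point): top centre of the carousel's handle: an upright round wooden handle, 15 to 19 mm thick, on the turntable's rim 108 mm from the axis, midway between two rings; it stands 82 mm over the plate, so its top is 112 mm above the worktop and its wooden grip reaches from 42 mm to 112 mm. It overtops the tins by 46 mm, so that it can be pushed round above them.
- handle: the same upright handle, origin at its foot on the plate; fixed to the turntable.
- carousel_axis (a point): the carousel's vertical turning axis, at the height of the plate's top, 30 mm above the worktop. The turntable is a grey metal disc 238 mm across with six black rings on a circle of 70 mm radius, 60 degrees apart; the foot under it is fixed to the worktop.
- station (a point): the place at the pointer: the open tin's centre must come here. On the plate's top (z = 30 mm), 70 mm from the axis, on the line from the axis to the steel pointer cone. The pointer stands outside the disc's rim, 128 to 158 mm from the axis, its top 35 mm above the worktop, at the side of the carousel towards the robot.
- turntable (a joint): angle of the turntable in rad, 0 at the start of every run, growing anticlockwise seen from above, turns freely to 6.28 either way. Friction 0.16 N m, about 1.5 N at the handle; it stops almost at once when no longer pushed.
- tin_1: lidded aluminium moisture tin in a ring of the carousel, 56 mm across, 36 mm high with its lid and lid knob; origin at the centre of its underside, z up. Must not be touched.
- tin_2: lidded aluminium moisture tin in a ring of the carousel, 56 mm across, 36 mm high with its lid and lid knob; origin at the centre of its underside, z up. Must not be touched.
- tin_3: lidded aluminium moisture tin in a ring of the carousel, 56 mm across, 36 mm high with its lid and lid knob; origin at the centre of its underside, z up. Must not be touched.
- tin_4: lidded aluminium moisture tin in a ring of the carousel, 56 mm across, 36 mm high with its lid and lid knob; origin at the centre of its underside, z up. Must not be touched.
- tin_5: lidded aluminium moisture tin in a ring of the carousel, 56 mm across, 36 mm high with its lid and lid knob; origin at the centre of its underside, z up. Must not be touched.
- weight_200: brass check weight, 38 mm across, 40 mm high; bystander, right of the carousel; origin under its centre.
- weight_100: smaller brass check weight, 30 mm across, 33 mm high; bystander; origin under its centre.
- tin_c: wider, lower open tin with grain, 62 mm across, 24 mm high, on the worktop right of the carousel; bystander, not the open tin that is meant; origin under its centre.
- tweezers: steel tweezers 133 mm long, 10 mm high, lying on the worktop; bystander.

How it is judged:
By the outcome, as a careful person would: the job done as asked, in the order asked, and still so for the second after the job is handed in, with the robot touching nothing.
It also fails if it takes over 67 s, if anything falls off the work surface, if the arm or the gripper's body presses on something with over 40 N, if the wrist force passes 120 N, or if a joint passes its speed limit or range.

ROBOT

A 7-joint arm with a two-finger parallel gripper is mounted at the origin on a cart in front of the work surface, level with it; the furniture and walls round the work are solid. World frame = base frame: x ahead of the robot, y to its left, z up, the work surface at z = 0. Lengths are in m, angles in rad, forces in N, time in s.
With the tool pointing down it reaches from about 0.4 to 0.9 m from the base axis. Payload 5.6 kg.
Tool frame: the origin (TCP) lies between the finger pads, 19 mm behind the fingertips; this is the grasp point; z points along the fingers, y is the line along which they close (so a half turn about z gives the same grasp; the last joint's range is limited). The gripper opens to 92 mm and grips with 3 to 60 N. Pads are 20 mm wide; open, the fingers measure 128 mm over their backs; the gripper's body (75 mm by 189 mm) begins 69 mm behind the grasp point.
Start: joints at [-1.285, 0.468, -0.012, 1.603, 0.006, 1.071, -0.056], TCP at [0.21, 0.615, 0.233] pointing down, gripper open.
Joint ranges: [-2.53, 2.53], [-0.31, 2.02], [-1.57, 1.55], [0.28, 2.44], [-1.29, 4.43], [0.15, 1.84], [-2.92, 2.92]. Speed limits (rad/s): [2.57, 2.57, 3.14, 3.14, 3.14, 3.14, 3.14].

INTERFACE

Orientations are given as a 3x3 rotation matrix whose columns are the frame's x, y, z axes.
In Python, from station import env, effector, solver, viewer, workorder, search_frame, tip_of gives the robot as it stands. Calls block until the motion is done:
- env.reach(position, orientation): joint-space move of the TCP to a pose.
- env.movel(position, frame=None, rate=0.15): straight line of the TCP; frame=None keeps the orientation; rate is the mean speed in m/s.
- env.goto_joints(angles): joint-space move.
- effector.release() and effector.grasp(squeeze=None): open the fingers fully, or close them until they stop; squeeze is the grip in N (None keeps the last).
- env.pause(seconds).
- solver.inverse_kinematics(position, orientation): joint angles nearest the present ones, or None.
- env.sense(): the state.
- viewer.read_camera(name): name is "scene" or "top" or "wrist"; returns (picture, depth): 400x640x3 uint8, red, green, blue; 400x640 float32, m along the optical axis (not along the pixel's ray), 0 where there is no reading.
- viewer.camera_info(name): a dict with "intrinsics" (3x3 intrinsics, pixels), "eye" and "rotation" of the camera in the world; the wrist camera has in their place "T_tool_cam" (4x4, takes a point from camera to tool coordinates, whose origin is the TCP and whose axes are the flange's). Camera axes: x right, y up, looking along -z (the intrinsics and any distortion apply to the point x, -y, -z); pixel columns grow to the right and rows downward; lengths in m; the calibration is good to about 2 mm. A picture is of the moment at which its call begins: read the wrist's pose just before it. camera_info takes no time and is no camera call.
A pose or a line that the arm cannot do raises env.PlanningError and nothing moves.
- workorder.finish_job(): hands the job in; it is judged then, once.
Trained networks look in the newest picture that a camera, given by its name, has taken for a name from the list of things; names that differ only in an ending like _2 or _b are one class to them, and where a whole thing is asked for, a point or a joint stands for the part that bears it (a point fixed in the world has none). Each returns a list of dicts, best first, with "score" (0 to 1); they miss things now and then, are a little off and sometimes report something else, mostly with a low value. They report only what shows in the picture. A call takes as long as a camera call.
- search_frame(camera, name): "at" ([x, y, z] in m, in world coordinates, good to about 4 mm: the middle of the surface that is visible of it).
- tip_of(camera, name): "at" ([x, y, z] in m, in world coordinates, good to about 4 mm: a listed point, or the origin of a listed thing).
The state is a dict: "t": time; "joint_positions": joint angles; "joint_velocities": joint speeds; "tau": joint torques, N m; "ee_pos": TCP position; "tcp_rot": TCP orientation; "wrist_force": force on the tool from outside, world axes, zero at the start; "moment": the same for the moment, N m; "gripper_width": finger opening in m; "grasp_force": force on a finger pad.
Only numpy, scipy, OpenCV 4.12 (cv2) and the standard library are available. Lean on these libraries where they do the work, as an engineer would, in place of code of your own. Each camera call takes 0.05 s, during which the arm holds its last target. There are 200 camera calls.

## Working session

There is one attempt and no reset: what is moved stays moved. The work goes in short steps, each a Python script; the robot and the scene stay as the last script left them, time stands still between calls to the robot, and variables do not carry over. Pictures are saved under pics/ and viewed, at most 10 in all, crops included, and the job is handed in when it is done.

```bash
mkdir -p pics; ls
python3 - <<'E'
from station import env, effector, solver, viewer, workorder, search_frame, tip_of
import cv2, numpy as np
for c in ("scene","top"):
    p,d=viewer.read_camera(c); cv2.imwrite(f"pics/{c}0.png",p[:,:,::-1])
    i=viewer.camera_info(c); print(c,np.round(i["eye"],3),np.round(i["rotation"],2).tolist(), i["intrinsics"])
    for n in ("open_tin","tin_b_lid","handle_top","handle","carousel_axis","station","turntable","tin_1","weight_200","weight_100","tin_c","tweezers"):
        print(n,[(np.round(r["at"],3).tolist(),round(r["score"],2)) for r in tip_of(c,n)[:7]])
print(env.sense()["t"])
E
```

```text
pics
station.py
scene [ 0.079 -0.786  0.753] [[0.78, 0.38, -0.5], [-0.63, 0.49, -0.6], [0.02, 0.79, 0.62]] [[368.57734519   0.         310.70038619]
 [  0.         368.57734519 206.94169963]
 [  0.           0.           1.        ]]
open_tin [([0.646, 0.043, 0.033], 0.61)]
tin_b_lid [([0.514, -0.215, 0.007], 0.52), ([0.512, 0.061, 0.029], 0.49)]
handle_top [([0.481, 0.01, 0.11], 0.61)]
handle [([0.479, 0.012, 0.03], 0.55)]
carousel_axis [([0.511, -0.347, -0.004], 0.3)]
station []Traceback (most recent call last):
  File "<stdin>", line 7, in <module>
ValueError: it knows: carousel_axis, handle, handle_top, open_tin, station, tin, tin_b_lid, tweezers, weight
```

Run:
```python
from station import env, effector, solver, viewer, workorder, search_frame, tip_of
import cv2, numpy as np
for c in ("scene","top"):
    p,d=viewer.read_camera(c); cv2.imwrite(f"pics/{c}0.png",p[:,:,::-1])
    i=viewer.camera_info(c); print(c,np.round(i["eye"],3),np.round(i["rotation"],2).tolist(), i["intrinsics"][0])
    for n in ("open_tin","tin_b_lid","handle_top","handle","carousel_axis","station","tin","weight","tweezers"):
        print(n,[(np.round(r["at"],3).tolist(),round(r["score"],2)) for r in tip_of(c,n)[:8]])
print(env.sense()["t"])
```

```text
scene [ 0.079 -0.786  0.753] [[0.78, 0.38, -0.5], [-0.63, 0.49, -0.6], [0.02, 0.79, 0.62]] [368.57734519   0.         310.70038619]
open_tin [([0.646, 0.039, 0.03], 0.76)]
tin_b_lid [([0.516, -0.212, 0.008], 0.53)]
handle_top [([0.48, 0.009, 0.111], 0.65)]
handle [([0.475, 0.014, 0.03], 0.64)]
carousel_axis [([0.552, 0.108, 0.031], 0.65)]
station []
tin [([0.509, -0.347, -0.004], 0.95), ([0.604, -0.016, 0.03], 0.76), ([0.622, 0.109, 0.026], 0.63), ([0.551, 0.11, 0.031], 0.53), ([0.514, 0.058, 0.03], 0.45), ([0.645, 0.039, 0.03], 0.15)]
weight [([0.718, -0.296, 0.0], 0.68), ([0.617, -0.203, -0.001], 0.46), ([0.51, 0.06, 0.033], 0.39)]
tweezers [([0.621, -0.446, -0.0], 0.77), ([0.624, 0.108, 0.027], 0.73), ([0.511, 0.059, 0.031], 0.37), ([0.548, 0.111, 0.029], 0.36)]
top [ 0.543 -0.123  1.098] [[0.03, 1.0, -0.06], [-1.0, 0.03, 0.02], [0.02, 0.06, 1.0]] [437.88729624   0.         322.95139253]
open_tin [([0.646, 0.037, 0.03], 0.79)]
tin_b_lid [([0.513, -0.213, -0.0], 0.73)]
handle_top [([0.48, 0.012, 0.112], 0.61)]
handle [([0.477, 0.011, 0.03], 0.42)]
carousel_axis []
station []
tin [([0.536, -0.005, 0.033], 0.96), ([0.601, -0.014, 0.032], 0.95), ([0.51, -0.348, -0.004], 0.78), ([0.627, 0.104, 0.031], 0.77), ([0.556, 0.115, 0.032], 0.67), ([0.506, 0.064, 0.029], 0.66)]
weight [([0.617, -0.202, 0.001], 0.64), ([0.713, -0.294, -0.002], 0.53), ([0.537, -0.007, 0.03], 0.17)]
tweezers [([0.624, -0.442, -0.004], 0.41)]
1.35
```

View pics/scene0.png

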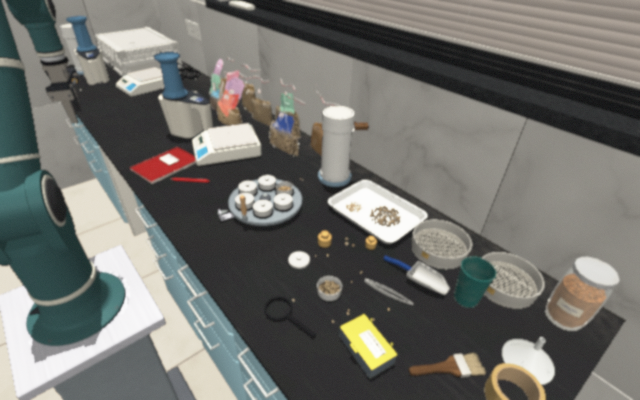

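View pics/top0.png

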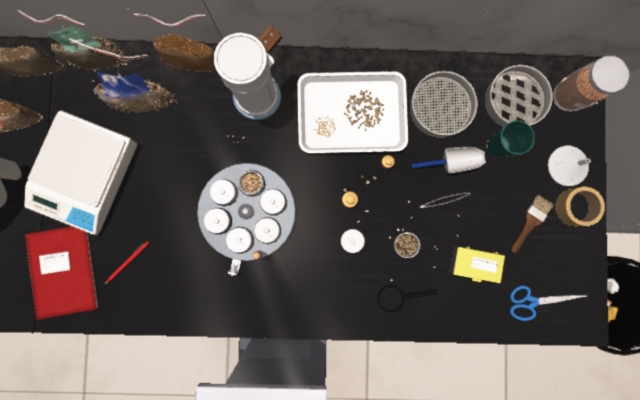

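The pictures match the networks: the carousel centre is near (246,212) in the top view, the open tin at (251,183), the handle at (257,255), the pointer at about (234,267) and the lid at (352,241). Next I'll refine the axis, the pointer and the tall cylinder from depth.

```bash
cat > h.py <<'E'
from station import env, effector, solver, viewer, workorder, search_frame, tip_of
import cv2, numpy as np
def cloud(c="top"):
    p,d=viewer.read_camera(c); i=viewer.camera_info(c); K=i["intrinsics"]
    v,u=np.mgrid[:400,:640]
    pc=np.dstack([(u-K[0][2])/K[0][0]*d,-(v-K[1][2])/K[1][1]*d,-d])
    return p,np.where(d[...,None]>0,pc@np.array(i["rotation"]).T+np.array(i["eye"]),np.nan)
def tins(n=3):
    "axis and angle of the open tin from several detections"
    o=[];a=[]
    for k in range(n):
        for c in ("top","scene"):
            viewer.read_camera(c)
            o+=[r["at"] for r in tip_of(c,"open_tin")[:1]]
            a+=[r["at"] for r in tip_of(c,"tin") if r["at"][1]>-0.1]
    return np.array(o),np.array(a)
E
python3 - <<'E'
from h import *
p,w=cloud(); A=np.array([.578,.05])
r=np.hypot(w[...,0]-A[0],w[...,1]-A[1]); z=w[...,2]
m=(abs(z-.03)<.006)&(r<.122)
n,l,s,cen=cv2.connectedComponentsWithStats(m.astype(np.uint8))
c,_=cv2.findContours(((z>.02)&(r<.126)).astype(np.uint8),cv2.RETR_EXTERNAL,cv2.CHAIN_APPROX_NONE)
c=max(c,key=len)[:,0]; P=w[c[:,1],c[:,0]]; P=P[abs(P[:,2]-.03)<.008]
from scipy.optimize import least_squares
f=least_squares(lambda q:np.hypot(P[:,0]-q[0],P[:,1]-q[1])-q[2],[.578,.05,.119],loss="soft_l1",f_scale=.002).x; print("disc",f)
g=(r>.126)&(r<.165)&(z>.008)&(z<.05); G=w[g]
print("pointer pts",len(G),np.round(G[::max(1,len(G)//25)],3).tolist())
t=np.degrees(np.arctan2(G[:,1]-f[1],G[:,0]-f[0]))%360; print(np.median(t),t.min(),t.max())
T=w[(z>.09)&(w[...,0]>.6)&(w[...,0]<1.0)&(abs(w[...,1]-.05)<.2)]; print("tall",T.min(0),T.max(0)) 
H=w[(z>.09)&(r<.13)]; print("handle top",H.mean(0),H.max(0),len(H))
o,a=tins(); print("open",np.median(o,0),o.std(0)); 
k=np.array([x[:2] for x in list(a)+list(o)])
f2=least_squares(lambda q:np.hypot(k[:,0]-q[0],k[:,1]-q[1])-.07,[.578,.05],loss="soft_l1",f_scale=.003).x; print("axis tins",f2)
th=np.arctan2(k[:,1]-f2[1],k[:,0]-f2[0]); print("ring phase",np.degrees(np.angle(np.exp(6j*th).mean()))/6)
print("lid",[np.round(q["at"],4) for c in ("top","scene") for q in tip_of(c,"tin_b_lid")[:1]])
print("ht",[np.round(q["at"],4) for c in ("top","scene") for q in tip_of(c,"handle_top")[:1]])
L=w[(np.hypot(w[...,0]-.513,w[...,1]+.213)<.04)&(z>.004)]; print("lid cloud",(L.min(0)+L.max(0))/2,L.mean(0),len(L))
cv2.imwrite("pics/crop1.png",cv2.resize(p[150:290,180:380,::-1],None,fx=4,fy=4,interpolation=cv2.INTER_CUBIC))
E
```

```text
disc [0.57751971 0.04865361 0.11730296]
pointer pts 95 [[0.453, 0.073, 0.009], [0.45, 0.075, 0.009], [0.451, 0.068, 0.009], [0.448, 0.082, 0.01], [0.449, 0.072, 0.024], [0.449, 0.064, 0.012], [0.448, 0.073, 0.032], [0.446, 0.07, 0.009], [0.445, 0.076, 0.028], [0.443, 0.072, 0.008], [0.443, 0.075, 0.034], [0.441, 0.072, 0.011], [0.44, 0.078, 0.029], [0.44, 0.071, 0.03], [0.436, 0.084, 0.009], [0.438, 0.072, 0.035], [0.436, 0.069, 0.011], [0.435, 0.08, 0.031], [0.435, 0.073, 0.03], [0.434, 0.066, 0.011], [0.433, 0.077, 0.032], [0.433, 0.071, 0.029], [0.431, 0.082, 0.032], [0.431, 0.075, 0.031], [0.429, 0.071, 0.014], [0.428, 0.084, 0.034], [0.429, 0.076, 0.036], [0.428, 0.07, 0.029], [0.426, 0.066, 0.011], [0.426, 0.074, 0.036], [0.426, 0.067, 0.031], [0.424, 0.076, 0.034]]
170.32975401166334 165.60639191709896 173.8533755383402
tall [ 0.81702982 -0.03848337  0.09009618] [0.97792946 0.2499491  0.25888343]
handle top [0.47712494 0.00937729 0.10755499] [0.4846748  0.01821311 0.11338957] 54
open [0.6468 0.0374 0.0309] [0.00205541 0.00260363 0.00207826]
axis tins [0.57925794 0.04940481]
ring phase -8.948854810550595
lid [array([0.5081, 0.0603, 0.0302]), array([ 0.5146, -0.2125,  0.0076])]
ht [array([0.4798, 0.0096, 0.1112])]
lid cloud [ 0.51264821 -0.21754914  0.0111181 ] [ 0.51249634 -0.21485887  0.00717164] 374
```

View pics/crop1.png

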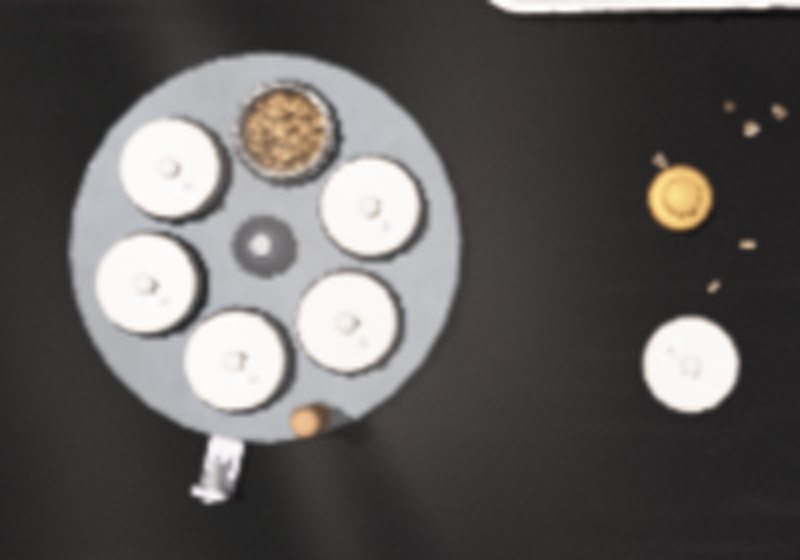

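```bash
cat >> h.py <<'E'
AX=np.array([.578,.049]); OFF=.0265; Z=.095
def push_pose(deg,sgn,flip=1,off=OFF,z=Z):
    "TCP pose behind a handle at angle deg, pushing sgn=+1 anticlockwise"
    a=np.radians(deg); t=sgn*np.array([-np.sin(a),np.cos(a)])
    p=AX+.108*np.array([np.cos(a),np.sin(a)])-t*off
    y=np.array([*(flip*t),0]); zz=np.array([0,0,-1.])
    return np.array([*p,z]),np.column_stack([np.cross(y,zz),y,zz])
E
python3 - <<'E'
from h import *
for s in (1,-1):
  for f in (1,-1):
    print(s,f)
    for k in range(0,181,30):
        q=solver.inverse_kinematics(*push_pose(201+s*k,s,f)); print(None if q is None else np.round(q,2))
E
```

```text
1 1
[-0.7   0.44  0.67  2.17 -0.44  0.66 -0.92]
[-0.53  0.46  0.62  2.12 -0.42  0.68 -0.32]
[-0.42  0.52  0.58  2.01 -0.42  0.73  0.26]
[-0.34  0.59  0.52  1.87 -0.4   0.79  0.76]
[-0.27  0.64  0.39  1.73 -0.32  0.83  1.15]
[-0.23  0.68  0.26  1.63 -0.21  0.86  1.52]
[-0.2   0.68  0.09  1.59 -0.08  0.87  1.86]
1 -1
[-0.33  0.38  0.21  2.15 -0.13  0.62  1.92]
[-0.16  0.41  0.15  2.1  -0.1   0.64  2.52]
[ 0.94  1.   -1.33  1.93  1.08  1.19  2.16]
[-0.8   1.04  1.34  1.89 -1.11  1.21 -1.83]
[-0.78  1.1   1.33  1.76 -1.14  1.28 -1.39]
[-0.53  0.77  0.71  1.65 -0.59  0.95 -1.33]
[-0.62  0.8   0.74  1.62 -0.62  0.97 -0.87]
-1 1
[-0.28  0.41  0.29  2.12 -0.19  0.64  2.07]
[-0.4   0.38  0.28  2.16 -0.18  0.62  1.43]
[-0.53  0.41  0.32  2.12 -0.21  0.64  0.82]
[-0.64  0.48  0.39  2.01 -0.28  0.7   0.29]
[-0.7   0.58  0.49  1.88 -0.38  0.78 -0.16]
[-0.73  0.69  0.63  1.75 -0.51  0.87 -0.55]
[-0.66  0.75  0.66  1.65 -0.55  0.93 -1.  ]
-1 -1
[-0.61  0.48  0.7   2.13 -0.48  0.69 -0.78]
[-0.82  0.48  0.82  2.18 -0.56  0.7  -1.34]
[-1.22  0.88  1.34  2.15 -1.05  1.05 -1.54]
[-1.23  0.96  1.34  2.04 -1.08  1.13 -2.15]
[-0.2   0.55 -0.17  1.84  0.13  0.76  2.54]
[-0.24  0.62 -0.06  1.71  0.05  0.81  2.14]
[-0.26  0.66  0.06  1.62 -0.05  0.85  1.76]
```

Run:
```python
from h import *
effector.grasp(3)
env.reach(*push_pose(201,1,off=.05,z=.22))
p,R=push_pose(201,1,off=.05); env.movel(p,rate=.12)
s=env.sense(); print(s["t"],s["ee_pos"],s["gripper_width"])
env.movel(push_pose(201,1,off=.03)[0],rate=.04)
fm=0
for d in range(201,376,12):
    env.movel(*push_pose(min(d,375),1),rate=.05)
    s=env.sense(); fm=max(fm,np.linalg.norm(s["wrist_force"]))
    if d==225: print([np.round(q["at"],3) for c in ("top","scene") if viewer.read_camera(c) for q in tip_of(c,"handle_top")[:1]],s["wrist_force"])
env.movel(*push_pose(375,1),rate=.05)
s=env.sense(); print(s["t"],fm,s["wrist_force"],s["ee_pos"])
o,a=tins(2); print(np.round(o,3)); print(np.degrees(np.arctan2(o[:,1]-AX[1],o[:,0]-AX[0]))%360)
p,_=viewer.read_camera("top"); cv2.imwrite("pics/crop2.png",cv2.resize(p[150:290,180:380,::-1],None,fx=4,fy=4,interpolation=cv2.INTER_CUBIC))
print(env.sense()["t"])
```

```text
7.225 [0.45978617 0.05702361 0.09553322] 0.0007938103914173567
[array([ 0.505, -0.025,  0.113]), array([ 0.502, -0.028,  0.112])] [ 1.0557319  -0.37901246 -0.31627994]
17.3417 1.4153541700460366 [0.37463456 0.067379   0.72430311] [0.68912642 0.05145402 0.09500978]
[[0.513 0.064 0.032]
 [0.51  0.071 0.029]
 [0.512 0.066 0.031]
 [0.51  0.071 0.031]]
[166.99898502 161.74243692 165.2865815  162.47443163]
17.9917
```

View pics/crop2.png

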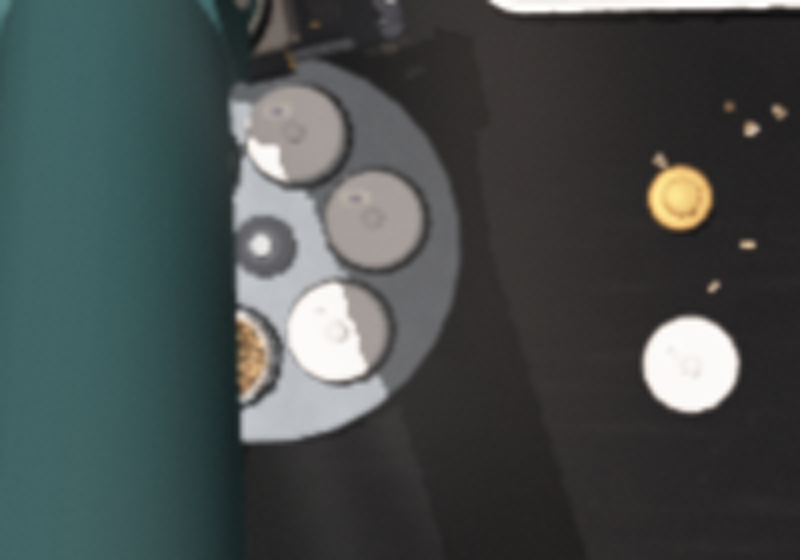

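The arm hides part of the top view at columns under 235. The visible tins at (297,133), (373,217) and (338,330) show the turntable about 5° short of the goal. I'll back off, measure it clear of the arm, then make the last push.

```bash
cat >> h.py <<'E'
def phase():
    o,a=tins(4); k=a[:,:2]; k=np.vstack([k,o[:,:2]])
    r=np.hypot(*(k-AX).T); k=k[abs(r-.07)<.012]
    th=np.arctan2(k[:,1]-AX[1],k[:,0]-AX[0])
    e=np.degrees(np.angle(np.exp(6j*(th-np.radians(170.2)))))/6
    ot=np.degrees(np.arctan2(o[:,1]-AX[1],o[:,0]-AX[0]))%360
    print("n",len(k),"phase err vs pointer med",np.median(e),e.mean(),e.std()/len(k)**.5,"open tin",np.round(ot,1),np.median(o,0))
def circles():
    "open tin rim centre / tops of the tins from the top camera's depth"
    p,w=cloud(); r=np.hypot(w[...,0]-AX[0],w[...,1]-AX[1]); z=w[...,2]
    m=((z>.045)&(z<.075)&(r<.115)).astype(np.uint8)
    n,l,s,c=cv2.connectedComponentsWithStats(m)
    for i in range(1,n):
        if s[i,4]>200:
            q=w[l==i]; b=(q.min(0)+q.max(0))/2; print(s[i,4],np.round(q.mean(0),4),"ang",np.degrees(np.arctan2(q[:,1].mean()-AX[1],q[:,0].mean()-AX[0]))%360)
    return p
E
python3 - <<'E'
from h import *
env.movel(push_pose(375,1,off=.045)[0],rate=.1)
p=push_pose(375,1,off=.045)[0]; p[2]=.14; env.movel(p,rate=.2)
env.movel([.6,-.22,.2],rate=.3)
phase(); p=circles(); print(env.sense()["t"],[np.round(q["at"],4) for c in ("top","scene") for q in tip_of(c,"handle_top")[:1]])
cv2.imwrite("pics/crop3.png",cv2.resize(p[150:290,180:380,::-1],None,fx=4,fy=4,interpolation=cv2.INTER_CUBIC))
E
```

```text
n 46 phase err vs pointer med -6.166795138681598 -6.180155224577027 0.27240814628292914 open tin [169.1 164.  163.5 162.8 104.1 162.8 168.  162.8] [0.5103  0.06905 0.03055]
471 [0.6445 0.0296 0.0562] ang 343.77066203127123
477 [0.6274 0.0971 0.0562] ang 44.22195539516108
467 [ 0.5951 -0.0192  0.0565] ang 284.04638772016654
482 [0.5602 0.1158 0.0564] ang 104.9019041317697
477 [ 5.278e-01 -5.000e-04  5.640e-02] ang 224.59750601977638
21.025 [array([0.6857, 0.0766, 0.1131]), array([0.6867, 0.074 , 0.1135])]
```

View pics/crop3.png

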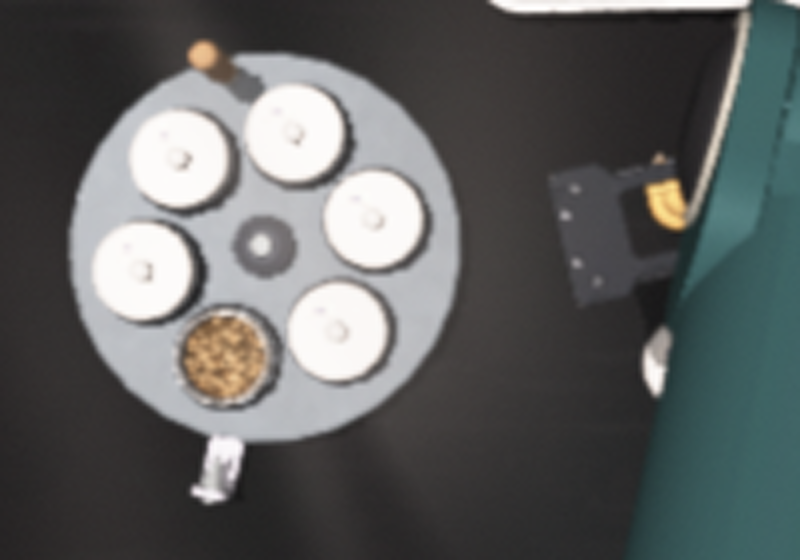

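Run:
```python
from h import *
A=np.array([.5776,.0483]); G=[]
for _ in range(4):
    p,w=cloud(); r=np.hypot(w[...,0]-A[0],w[...,1]-A[1]); z=w[...,2]
    G.append(w[(r>.124)&(r<.17)&(z>.015)&(z<.045)&(w[...,0]<.48)])
G=np.vstack(G); t=np.degrees(np.arctan2(G[:,1]-A[1],G[:,0]-A[0]))%360
rr=np.hypot(*(G[:,:2]-A).T)
for a,b in ((.124,.135),(.135,.145),(.145,.155),(.155,.17)):
    m=(rr>a)&(rr<b); print(a,m.sum(),t[m].min(),t[m].max(),t[m].mean(),G[m,2].max())
    m&=G[:,2]>.028; print("  ridge",m.sum(),t[m].mean() if m.any() else None)
c=p[250:285,215:260,::-1]; cv2.imwrite("pics/ptr.png",cv2.resize(c,None,fx=12,fy=12,interpolation=cv2.INTER_CUBIC))
i=viewer.camera_info("top"); R=np.array(i["rotation"]);e=np.array(i["eye"]);K=np.array(i["intrinsics"])
def pix(P): q=R.T@(np.array(P)-e); q=[q[0],-q[1],-q[2]]; q=K@q; return q[:2]/q[2]
for d in (168,169,170,171,172):
    u=np.array([np.cos(np.radians(d)),np.sin(np.radians(d))]); print(d,[np.round((pix([*(A+u*s),.02])-[215,250])*12) for s in (.128,.158)])
```

```text
0.124 24 168.68547276063438 170.5498913534977 169.56578479186928 0.032407159385617224
  ridge 15 169.60306655056786
0.135 61 167.75865949131787 171.22831625431672 169.53754892553343 0.034218310623959525
  ridge 49 169.67725498176486
0.145 122 165.977737999356 173.27743306661333 169.71632733942303 0.037317088306277224
  ridge 104 169.67028373782202
0.155 13 168.22920317058328 170.41867186146996 169.30977334971823 0.03210030429852062
  ridge 9 169.6339805422606
168 [array([218., 151.]), array([181., 296.])]
169 [array([229., 153.]), array([194., 299.])]
170 [array([240., 156.]), array([208., 302.])]
171 [array([250., 158.]), array([221., 304.])]
172 [array([261., 160.]), array([235., 307.])]
```

View pics/ptr.png

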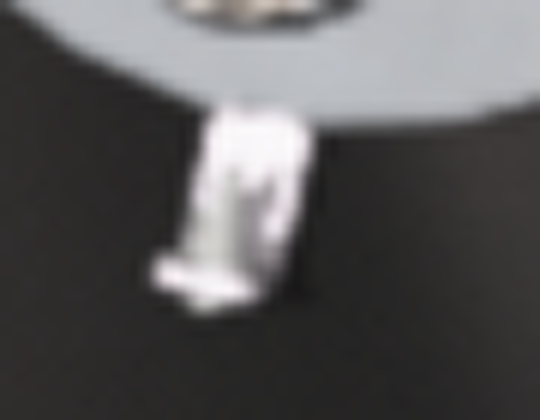

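The crop's pointer centreline runs from about (245,150) to (207,295), which agrees with the depth: 169.65°. The open tin stands at 164.45°, so I'll push another 5.2°.

```bash
cat >> h.py <<'E'
def check():
    A=np.array([.5776,.0483]); L=[]
    for _ in range(3):
        p,w=cloud(); r=np.hypot(w[...,0]-A[0],w[...,1]-A[1]); z=w[...,2]
        n,l,s,c=cv2.connectedComponentsWithStats(((z>.045)&(z<.075)&(r<.115)).astype(np.uint8))
        for i in range(1,n):
            if s[i,4]>400: q=w[l==i].mean(0)[:2]-A; L.append(np.degrees(np.arctan2(q[1],q[0]))%60)
    print("tins at",np.round(L,2),"open =",np.mean(L)+120,"want 169.65"); return p
E
python3 - <<'E'
from h import *
P,R=push_pose(375,1,off=.05); P[2]=.14
env.movel(P,R,rate=.25); P[2]=Z; env.movel(P,rate=.1)
env.movel(push_pose(374,1,off=.03)[0],rate=.06)
env.movel(*push_pose(380.2,1),rate=.03)
env.movel(push_pose(380.2,1,off=.05)[0],rate=.1)
P,_=push_pose(380.2,1,off=.05,z=.16); env.movel(P,rate=.2)
env.movel([.6,-.22,.2],rate=.3)
p=check(); print(env.sense()["t"])
cv2.imwrite("pics/crop4.png",cv2.resize(p[150:290,180:380,::-1],None,fx=4,fy=4,interpolation=cv2.INTER_CUBIC))
E
```

```text
tins at [49.55 49.68 49.58 49.84 49.74 49.62 49.7  49.74 49.84 49.86 49.61 49.69
 49.59 49.83 49.76] open = 169.70924344951112 want 169.65
26.375
```

View pics/crop4.png

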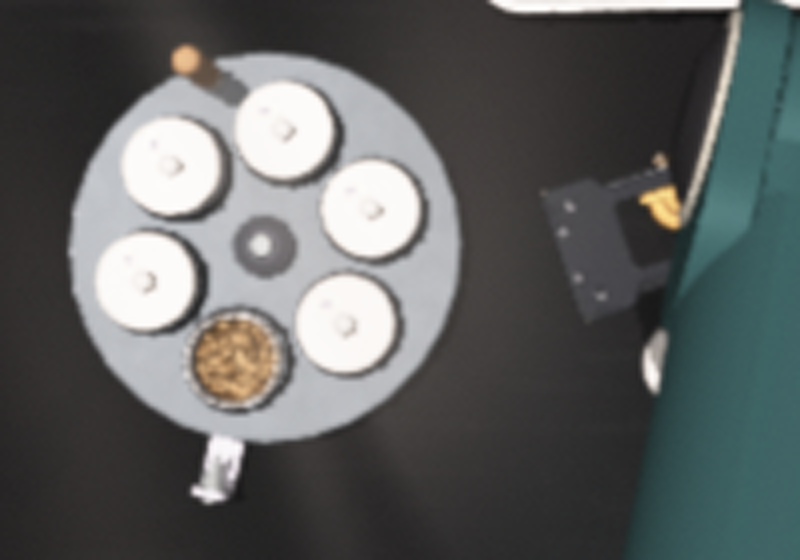

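The open tin, at (238,358) in the crop, is now in line with the pointer, within 0.1°. Now the pointing.

```bash
python3 - <<'E'
from h import *
def point(x,y,z):
    env.movel([x,y,.19],rate=.25); env.movel([x,y,z],rate=.1); env.pause(3.0)
    s=env.sense(); print(np.round(s["ee_pos"],4),np.round(s["tcp_rot"][2],3),s["t"])
    if y<0: 
        viewer.read_camera("scene")
    p,_=viewer.read_camera("scene"); cv2.imwrite(f"pics/point{y>0:d}.png",cv2.resize(p[150:320,200:400,::-1],None,fx=3,fy=3))
    env.movel([x,y,.19],rate=.15)
point(.509,.061,.098)
point(.513,-.214,.057)
env.movel([.45,-.08,.25],rate=.25)
check(); print([np.round(q["at"],4) for c in ("top","scene") if viewer.read_camera(c) for q in tip_of(c,"tin_b_lid")[:1]],env.sense()["t"])
E
python3 -c "
import cv2,numpy as np
cv2.imwrite('pics/pp.png',cv2.resize(np.hstack([cv2.imread('pics/point1.png'),cv2.imread('pics/point0.png')]),(800,340)))"
```

```text
[0.509 0.061 0.098] [ 0.  0. -1.] 31.775
[ 0.513 -0.214  0.057] [-0. -0. -1.] 38.325
tins at [49.59 49.73 49.55 49.79 49.76 49.62 49.63 49.66 49.85 49.78 49.54 49.69
 49.6  49.89 49.8 ] open = 169.69942793191785 want 169.65
[array([ 0.5129, -0.2128, -0.0015]), array([0.5077, 0.0625, 0.0305])] 40.6
```

View pics/pp.png

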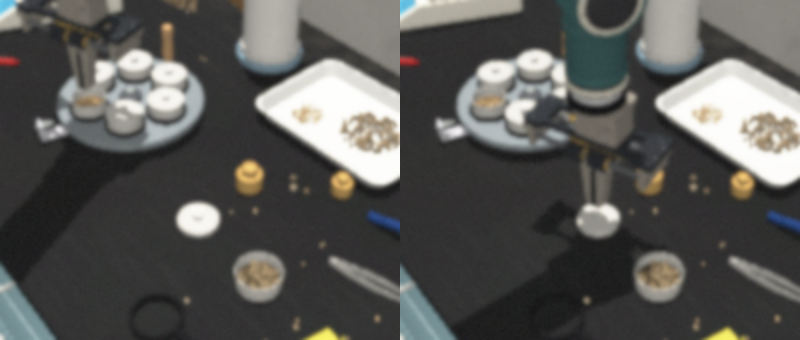

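The left half shows the fingertips just above the open tin at (88,95), the right half just above the lid at (598,210). Nothing has moved, so I'll hand in.

```bash
python3 -c "
from station import workorder
print(workorder.finish_job())"
```

```text
the job is handed in; nothing more can be done
None
```

The job is handed in at about 41 s: the open tin is in line with the pointer (within about 0.1° by the top camera), and I pointed for 3 s at the tin and then 3 s at its lid; neither the tins nor the lid had moved in the pictures afterwards.

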